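Load a freshly glazed test disc into the kiln setter with the paddle

TASK

Pick up the wooden-handled paddle with the freshly glazed disc balanced on its blade, carry it level to the kiln setter, lay the disc on the rails in front of the dark lips, then push it in under the lips with the paddle's heel and press it home against the white buffer of the red stop with about 8 N for a second, never more than 15 N. Draw the paddle out, leaving the disc flat against the buffer, and put the paddle back lengthwise on its cork mat. Touch the disc only with the paddle, do not tip it, and leave the other things alone.

Things in the scene. Friction and masses are not known exactly. Their poses are not given: they have to be found in the camera images.
- mat: Fixed thin cork mat, 340 x 140 x 3 mm, on which the paddle stands. Origin: centre of its underside; long side along its x axis.
- paddle: Loading paddle, 0.22 kg, 295 mm long, standing level on blade and rear foot. Origin: below the grip point, level with the underside of blade and foot; x runs from handle to blade, z up. Wooden handle: bar 22 mm wide, 20 mm high, x -105 to +35, its middle 24 mm above the origin; grip it across at x = 0, near the balance point. Foot under the handle at x -90. Steel neck to the blade.
- heel (a point): Point on the paddle's blade at the foot of its heel (paddle frame x 120, y 0, z 4 mm; axes as the paddle's). The heel is a wall across the blade's rear: this is its front face, 9 mm high, 28 mm wide. The flat blade runs 70 mm ahead of it, 28 mm wide, 4 mm thick, its top at this point's height.
- disc: Freshly glazed ceramic test disc (blue top with a white dot, brown rim), 60 mm across, 9 mm thick, about 55 g (varies). Starts lying loose on the paddle's blade just ahead of the heel, overhanging the blade on both sides. Origin: centre of its underside, z up.
- setter: Fixed pale kiln setter. Origin at table height between its rails; x points inwards, the way the disc slides in, z up. Base plate 12 mm high, 104 mm wide, x -95 to +65. Two rails, tops at 34 mm, inner faces at y +-20 (the blade passes between them), x -95 to +55. From x -60 guides flare in to a channel 66 mm wide, x -30 to +55, with dark lips overhanging 13 mm above the rails, 54 mm apart.
- laydown (a point): Point midway between the setter's rails at rail-top height (setter frame x -68, z 34 mm; axes as the setter's): where the disc's centre is to be laid down from above (within some 6 mm), clear of the lips. The disc then rests on the rails, and the blade sinks 4 mm lower between them, where the heel still reaches the disc's rim.
- stop: Red end stop across the setter; clamped, its place differs each time. Origin: middle of its -x face at rail-top height; axes as the setter's. Through it runs a white buffer bar, 20 mm wide, 2 to 12 mm above the rail tops, sticking out 3 to 23 mm ahead (-x) of the red face: how far differs each time and is not measured, so feel for it. It does not give. The blade passes below. Disc home: rim touches the buffer.
- jar_blue: Bystander: lidded glaze jar, blue, 60 mm across, 75 mm high. Origin under its centre.
- jar_green: Bystander: lidded glaze jar, green, 60 mm across, 75 mm high. Origin under its centre.
- mug: Bystander: terracotta mug, 76 mm across, 85 mm high. Origin under its centre.
- tile_stack: Bystander: stack of three fired discs, 60 mm across, 27 mm high. Origin under its centre.
- brush: Bystander: glaze brush lying on the table. Origin under its middle.
- scraper: Bystander: green plastic scraper, 90 x 60 x 5 mm. Origin under its centre.
Not all that is in view belongs to the job. What is meant by the disc is not purple, and is the larger of those in its own colour. Of the things that look like the setter, the larger one is meant.

How it is judged:
By the outcome, as a careful person would: the job done as asked, in the order asked, and still so for the second after the job is handed in, with the robot touching nothing.
It also fails if it takes over 72 s, if anything falls off the work surface, if the arm or the gripper's body presses on something with over 40 N, if the wrist force passes 120 N, or if a joint passes its speed limit or range.

ROBOT

A 7-joint arm with a two-finger parallel gripper is mounted at the origin on the work surface. World frame = base frame: x ahead of the robot, y to its left, z up, the work surface at z = 0. Lengths are in m, angles in rad, forces in N, time in s.
With the tool pointing down it reaches from about 0.4 to 0.925 m from the base axis. Payload 5.6 kg.
Tool frame: the origin (TCP) lies at the very end of the fingers, on their centre line; the grasp point (between the pads) lies 19 mm behind it (r.grasp_offset is the distance from the TCP to the grasp point, in m); z points along the fingers, y is the line along which they close (so a half turn about z gives the same grasp; the last joint's range is limited). The gripper opens to 85 mm and grips with 20 to 120 N. Pads are 22 mm wide; open, the fingers measure 114 mm over their backs; the gripper's body (76 mm by 85 mm) begins 54 mm behind the grasp point. The pads swing forward as they close: fully open they stand 13 mm farther back than shut.
Start: joints at [1.201, 0.468, -0.012, 1.603, 0.006, 1.071, -0.056], TCP at [0.209, -0.616, 0.231] pointing down, gripper open.
Joint ranges: [-2.53, 2.53], [-0.31, 2.02], [-1.57, 1.55], [0.28, 2.44], [-1.29, 4.43], [0.15, 1.84], [-2.92, 2.92]. Speed limits (rad/s): [2.57, 2.57, 3.14, 3.14, 3.14, 3.14, 3.14].

INTERFACE

Orientations are given as a rotation vector (axis times angle).
In Python, from cell import r gives the robot as it stands.
- The arm moves only by the shell command python3 -m creep 'ROWS' [FORCE]. ROWS is JSON, one flat list of numbers, 5 for each row, row after row: the closure, from 0 (fully open) to 1 (shut), then the shift along the tool's x, y, z in cm, then the turn about the tool's z in rad. In form: [hand, x, y, z, spin, hand, x, y, z, spin, ...]. A call has 1 to 5 rows; each row shifts and turns the commanded pose from where the row before left it, along the tool's axes as they then stand; what a row does not reach is not made up. A row lasts 1/12 s, in which the tool goes at most 41.7 mm and 7.16 degrees, less where a joint would pass 70% of its speed; a pose out of reach is approached as far as the arm can. A call with a gripper value outside its range is refused whole. The fingers move at their own pace and stop on an object; FORCE is the grip in N (left out, the last holds). Time passes only in rows, so rows that do not move let the fingers close. It gives the time, the measured TCP pose, the force, the opening and the grip force at its end, in the units of the state.
- r.state(): the state, without advancing time (a new reading comes with each control period).
- r.read_camera(name): name is "side" or "top"; returns (picture, depth): 480x640x3 uint8, red, green, blue; 480x640 float32, m along the optical axis (not along the pixel's ray), 0 where there is no reading.
- r.camera_model(name): a dict with "K" (3x3 intrinsics, pixels), "R" (3x3) and "t" (3): a world point X has camera coordinates R X + t. Camera axes: x right, y down, z forward; pixel columns grow to the right and rows downward; lengths in m; the calibration is good to about 2 mm. A picture is of the moment at which its call begins. camera_model takes no time and is no camera call.
- r.close_job(): hands the job in; it is judged then, once.
The state is a dict: "t": time; "joint_pos": joint angles; "dq": joint speeds; "effort": joint torques, N m; "position": TCP position; "tcp_rot": TCP orientation; "contact_force": force on the tool from outside, world axes, zero at the start; "wrist_torque": the same for the moment, N m; "width": finger opening in m; "gripper_force": force on a finger pad.
Only numpy, scipy, OpenCV 4.12 (cv2) and the standard library are available. Lean on these libraries where they do the work, as an engineer would, in place of code of your own. Each camera call takes 0.05 s, during which the arm holds its last target. There are 200 camera calls.

## Working session

There is one attempt and no reset: what is moved stays moved. The work goes in short steps, Python scripts to look and compute and a shell command to move; the robot and the scene stay as the last step left them, time stands still between calls to the robot, and variables do not carry over. Pictures are saved under pics/ and viewed, at most 10 in all, crops included, and the job is handed in when it is done.

```bash
ls; mkdir -p pics; python3 - <<'E'
from cell import r
import cv2,numpy as np
for n in("top","side"):
    p,d=r.read_camera(n); cv2.imwrite(f"pics/{n}0.png",p[:,:,::-1]); np.save(f"pics/{n}0.npy",d)
    m=r.camera_model(n); print(n,m)
print(r.state())
E
```

```text
pics
top {'K': array([[505.75337736,   0.        , 318.30436882],
       [  0.        , 505.75337736, 241.6414262 ],
       [  0.        ,   0.        ,   1.        ]]), 'R': array([[-0.0263157 , -0.99960068,  0.01029398],
       [-0.99363052,  0.02502705, -0.10987279],
       [ 0.10957128, -0.01311979, -0.99389235]]), 't': array([0.01799692, 0.58607239, 0.9943993 ])}
side {'K': array([[518.35102477,   0.        , 328.85707741],
       [  0.        , 518.35102477, 239.32803984],
       [  0.        ,   0.        ,   1.        ]]), 'R': array([[-0.89921443, -0.43731993, -0.0128328 ],
       [-0.33783544,  0.71269479, -0.61476284],
       [ 0.27799392, -0.54846824, -0.78860761]]), 't': array([0.52100544, 0.20561204, 1.24459277])}
{'t': 0.1, 'joint_pos': array([ 1.20098924,  0.46829687, -0.01157375,  1.60353656,  0.00602327,
        1.07141912, -0.05628047]), 'dq': array([-8.42821934e-04, -2.00441737e-03, -6.17320971e-04, -3.02795547e-03,
       -1.87937041e-03,  6.15767830e-04,  8.97569372e-05]), 'effort': array([ 1.47221788e-03, -5.33514082e+01,  2.16378656e-02, -2.51964748e+01,
        1.14685966e-02,  4.26714178e-03, -9.54908643e-06]), 'position': array([ 0.20841425, -0.61514362,  0.23042647]), 'tcp_rot': array([-3.09820712e+00, -5.10717508e-01,  6.46609880e-04]), 'contact_force': array([ 0.11051238,  0.37754524, -0.41803696]), 'wrist_torque': array([-0.04757507, -0.0088891 , -0.03745327]), 'gripper_force': 0.0, 'width': 0.08536279797622942}
```

View pics/top0.png

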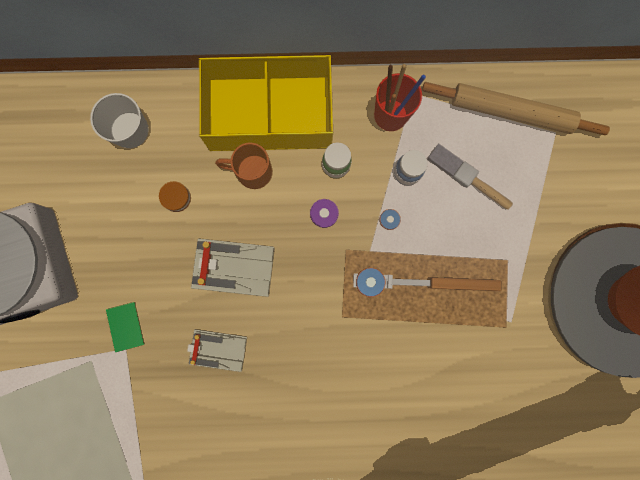

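View pics/side0.png

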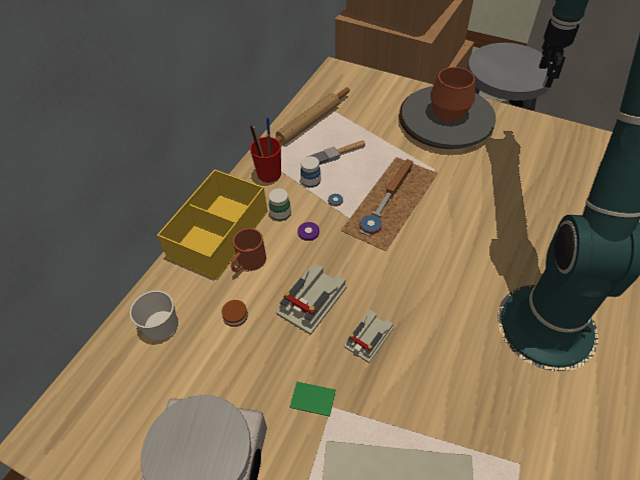

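Top picture: candidates for the disc are blue on the paddle (371,282), small blue (390,219) and purple (324,213); the paddle one is the larger blue. The setters are the large one (233,267) and the small one (218,350), and the large one is meant. Confirming both in one enlarged composite.

```bash
python3 - <<'E'
import cv2,numpy as np
p=cv2.imread("pics/top0.png")
a=cv2.resize(p[230:305,185:285],None,fx=8,fy=4*2/2*1.0*2/2*2,interpolation=cv2.INTER_CUBIC) if 0 else None
a=cv2.resize(p[235:300,185:285],(500,325),interpolation=cv2.INTER_CUBIC)  # x5
b=cv2.resize(p[265:305,345:505],(800,200),interpolation=cv2.INTER_CUBIC)  # x5
c=np.zeros((535,800,3),np.uint8); c[:325,:500]=a; c[335:,:]=b
cv2.imwrite("pics/crop1.png",c)
E
```

```text
(no output)
```

View pics/crop1.png

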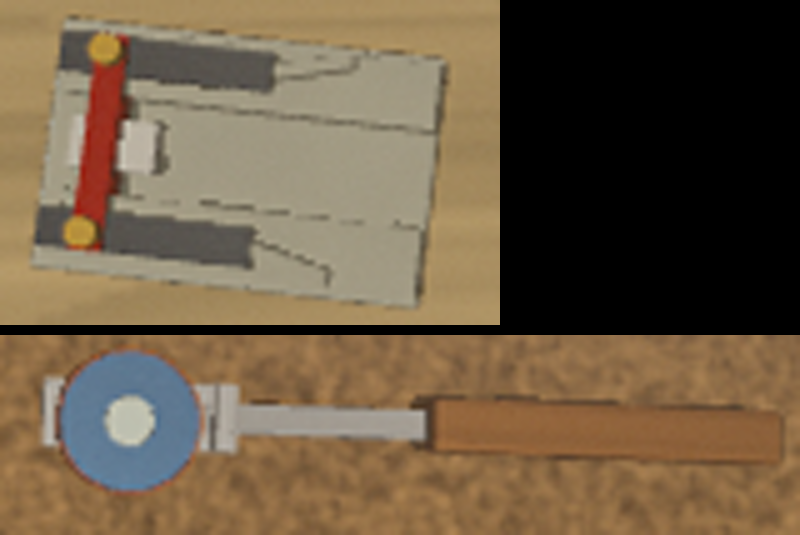

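Crop shows: the disc is the large blue one on the blade (white dot), with the handle ends at crop (432,426) and (783,438). The large setter has its stop with buffer on the left, and the rail inner edges run (150,100)-(437,131) and (130,200)-(418,228).

```bash
cat > h.py <<'E'
import numpy as np
from cell import r
def ray(n,u,v,z):
    m=r.camera_model(n);R,t,K=m["R"],m["t"],m["K"]
    c=-R.T@t; d=R.T@np.linalg.inv(K)@np.array([u,v,1.]); return c+d*(z-c[2])/d[2]
def proj(n,X):
    m=r.camera_model(n); q=m["K"]@(m["R"]@np.array(X)+m["t"]); return q[:2]/q[2]
def dep(n,u,v,d):
    m=r.camera_model(n); k=np.median(d[int(round(v))-0:int(round(v))+1,int(round(u)):int(round(u))+1]); 
    return m["R"].T@(np.linalg.inv(m["K"])@np.array([u,v,1.])*k-m["t"])
E
python3 - <<'E'
from h import *
np.set_printoptions(precision=4,suppress=True)
d=np.load("pics/top0.npy")
A=lambda x,y:(185+(x+.5)/5-.5,235+(y+.5)/5-.5)
B=lambda x,y:(345+(x+.5)/5-.5,265+(y-335+.5)/5-.5)
print("depth pts")
for n,q in dict(rail_u=A(400,95),rail_l=A(380,265),base=A(300,165),lip_u=A(200,65),lip_l=A(170,238),stop=A(100,140),buf=A(138,145),disc=B(160,420),handle=B(600,432),neck=B(330,420),heel=B(229,420),mat=B(600,520)).items(): print(n,dep("top",*q,d))
print("handle");f=ray("top",*B(432,426),.037);b=ray("top",*B(783,438.5),.037)
print(f,b,np.linalg.norm(f-b),np.arctan2(*(f-b)[1::-1]), "origin",f+(b-f)*.25)
for a,c in[((437,131),(150,100)),((418,228),(130,200))]: 
    P,Q=ray("top",*A(*a),.034),ray("top",*A(*c),.034);print("rail",P,Q,np.arctan2(*(Q-P)[1::-1]))
for z,q in[(.034,(445,60)),(.034,(418,305)),(.012,(65,15)),(.012,(32,265))]: print("corner",ray("top",*A(*q),z))
print("disc",ray("top",*B(130.5,420.5),.003+.004+.009))
print("lipends",ray("top",*A(275,75),.051),ray("top",*A(254,248),.051))
print("stopface",[ray("top",*A(*q),.055) for q in[(127,60),(105,230)]])
E
```

```text
depth pts
rail_u [0.5645 0.1119 0.0345]
rail_l [0.4965 0.1212 0.0317]
base [0.5387 0.1554 0.0125]
lip_u [0.5769 0.1893 0.0522]
lip_l [0.5088 0.2014 0.0528]
stop [0.5477 0.2276 0.0586]
buf [0.5464 0.2156 0.044 ]
disc [ 0.5028 -0.1143  0.0172]
handle [ 0.4929 -0.2885  0.0369]
neck [ 0.501  -0.1838  0.0177]
heel [ 0.5022 -0.143   0.014 ]
mat [ 0.4572 -0.2978 -0.0014]
handle
[ 0.497 -0.221  0.037] [ 0.4884 -0.362   0.037 ] 0.1413028614727951 1.5093304972429404 origin [ 0.4949 -0.2562  0.037 ]
rail [0.5496 0.0973 0.034 ] [0.5651 0.2127 0.034 ] 1.4374343973102865
rail [0.5108 0.1055 0.034 ] [0.525  0.2208 0.034 ] 1.4481374414779062
corner [0.5783 0.0936 0.034 ]
corner [0.4801 0.106  0.034 ]
corner [0.6033 0.2518 0.012 ]
corner [0.5006 0.2653 0.012 ]
disc [ 0.503  -0.1023  0.016 ]
lipends [0.5723 0.1598 0.051 ] [0.504  0.1687 0.051 ]
stopface [array([0.5794, 0.2176, 0.055 ]), array([0.5125, 0.2264, 0.055 ])]
```

```bash
cat > go.py <<'E'
# usage: go.py x y z yaw(tool x) -> remaining shift in tool axes (cm), spin
import sys,numpy as np
from cell import r
from scipy.spatial.transform import Rotation as Ro
s=r.state(); R=Ro.from_rotvec(s["tcp_rot"]).as_matrix()
x,y,z,yaw=map(float,sys.argv[1:5]); cy=np.arctan2(R[1,0],R[0,0])
np.set_printoptions(precision=3,suppress=True)
print("t",s["t"],"pos",s["position"],"yaw",round(cy,4),"tilt",R[:2,2],"F",s["contact_force"],"M",s["wrist_torque"],"w",s["width"],"gf",s["gripper_force"])
print("shift cm",100*R.T@(np.array([x,y,z])-s["position"]),"spin",round(cy-yaw,4),"q",s["joint_pos"])
E
python3 -m creep '[0,0,0,0,-0.118,0,0,0,0,-0.118,0,0,0,0,-0.118,0,0,0,0,-0.118,0,0,0,0,-0.118]'
python3 -m creep '[0,0,0,0,-0.118,0,0,0,0,-0.118,0,0,0,0,-0.118,0,0,0,0,-0.118,0,0,0,0,-0.118]'
python3 -m creep '[0,0,0,0,0]'
python3 go.py .4949 -.2562 .10 1.513
```

```text
t: 0.52
position: [0.2085, -0.6153, 0.2307]
tcp_rot: [-2.812, -1.398, -0.0]
contact_force: [-0.6, -0.3, -0.7]
width: 0.0853
gripper_force: 0.0
t: 0.93
position: [0.2084, -0.6153, 0.2307]
tcp_rot: [-2.284, -2.155, -0.001]
contact_force: [0.6, 0.6, -0.6]
width: 0.0855
gripper_force: 0.0
t: 1.02
position: [0.2084, -0.6154, 0.2307]
tcp_rot: [-2.288, -2.152, -0.001]
contact_force: [-0.0, 0.4, 0.5]
width: 0.0857
gripper_force: 0.0
t 1.0167 pos [ 0.208 -0.615  0.231] yaw 1.5094 tilt [-0.     0.001] F [-0.009  0.394  0.501] M [-0.021 -0.016 -0.081] w 0.08566687841417604 gf 0.0
shift cm [37.591 26.396 13.108] spin -0.0036 q [ 1.38   0.487 -0.26   1.59   0.136  1.084  1.024]
```

```bash

python3 -m creep '[0,2.9,2,1,0,0,2.9,2,1,0,0,2.9,2,1,0,0,2.9,2,1,0,0,2.9,2,1,0]' >/dev/null
python3 -m creep '[0,2.9,2,1,0,0,2.9,2,1,0,0,2.9,2,1,0,0,2.9,2,1,0,0,2.9,2,1,0]' >/dev/null
python3 -m creep '[0,2.9,2,1,0,0,2.9,2,1,0,0,2.9,2,1,0,0,0,0,0,0,0,0,0,0,0]'
python3 go.py .4949 -.2562 .10 1.513
python3 - <<'E'
from cell import r
import cv2
a,_=r.read_camera("top");b,_=r.read_camera("side")
import numpy as np
A=cv2.resize(a[225:345,340:520,::-1],(600,400)); 
B=cv2.resize(b[120:270,320:470,::-1],(400,400))
cv2.imwrite("pics/c2.png",cv2.resize(np.hstack([A,B]),(800,320)))
E
```

```text
t: 2.27
position: [0.4932, -0.2532, 0.1005]
tcp_rot: [-2.288, -2.15, -0.001]
contact_force: [-0.4, 0.1, 0.4]
width: 0.0855
gripper_force: 0.0
t 2.2667 pos [ 0.493 -0.253  0.1  ] yaw 1.509 tilt [-0.001  0.002] F [-0.403  0.053  0.412] M [-0.06   0.     0.013] w 0.0855409300031161 gf 0.0
shift cm [-0.292  0.188  0.048] spin -0.004 q [ 0.687  0.513 -0.344  1.918  0.243  0.753  0.143]
```

View pics/c2.png

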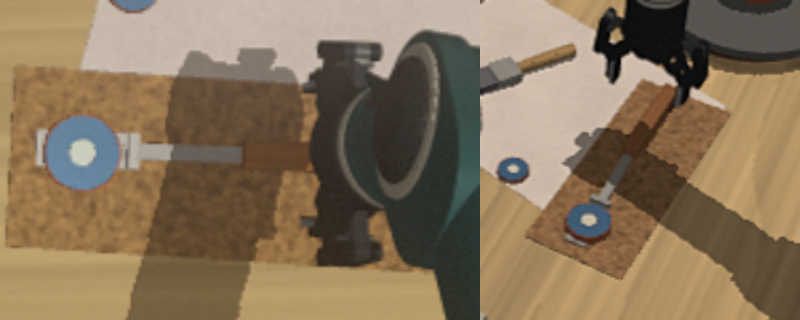

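Fingers straddle the handle in both views. Shift by the remainder and descend.

```bash

python3 -m creep '[0,-0.3,0.2,1.5,0,0,0,0,2,0,0,0,0,2,0,0,0,0,2,0,0,0,0,1.5,0]' >/dev/null
python3 -m creep '[0,0,0,0.3,0,0,0,0,0,0]'
python3 go.py .4949 -.2562 .007 1.513
```

```text
t: 2.95
position: [0.4926, -0.2604, 0.0076]
tcp_rot: [-2.294, -2.144, 0.002]
contact_force: [0.0, 0.2, -0.1]
width: 0.0854
gripper_force: 0.0
t 2.95 pos [ 0.493 -0.26   0.008] yaw 1.5035 tilt [-0.002  0.   ] F [ 0.043  0.162 -0.057] M [ 0.015 -0.022 -0.011] w 0.08538433669490417 gf 0.0
shift cm [0.438 0.197 0.062] spin -0.0095 q [ 0.645  0.663 -0.28   1.939  0.315  0.584  0.089]
```

```bash

python3 -m creep '[0,0.2,0.1,0.03,-0.005,0,0.2,0.1,0.03,-0.005,0,0,0,0,0]' >/dev/null
python3 go.py .4949 -.2562 .007 1.513
python3 -m creep '[0.3,0,0,0,0,0.5,0,0,0,0,0.6,0,0,0,0,0.65,0,0,0,0,0.68,0,0,0,0]' 25
python3 -m creep '[0.72,0,0,0,0,0.76,0,0,0,0,0.8,0,0,0,0,0.85,0,0,0,0,0.9,0,0,0,0]' 
python3 go.py .4949 -.2562 .007 1.513
```

```text
t 3.2 pos [ 0.497 -0.255  0.009] yaw 1.5171 tilt [ 0.002 -0.001] F [-0.869 -0.073  0.041] M [ 0.013 -0.055 -0.038] w 0.08540689883416934 gf 0.0
shift cm [-0.105 -0.234  0.186] spin 0.0041 q [ 0.637  0.662 -0.284  1.937  0.318  0.583  0.089]
t: 3.62
position: [0.4962, -0.2554, 0.0077]
tcp_rot: [2.281, 2.16, -0.0]
contact_force: [0.1, -0.7, 0.1]
width: 0.0277
gripper_force: 0.0
t: 4.03
position: [0.4958, -0.2553, 0.0077]
tcp_rot: [-2.28, -2.16, 0.001]
contact_force: [-2.7, 0.6, 3.8]
width: 0.0218
gripper_force: 25.0
t 4.0333 pos [ 0.496 -0.255  0.008] yaw 1.5165 tilt [-0.001 -0.   ] F [-2.662  0.627  3.758] M [ 0.033  0.611 -0.072] w 0.021790896805965417 gf 24.994525909423828
shift cm [-0.09  -0.088  0.069] spin 0.0035 q [ 0.637  0.664 -0.283  1.938  0.318  0.583  0.089]
```

```bash

python3 -m creep '[1,0,0,0,0,1,0,0,0,0,1,0,0,0,0]' 90
python3 -m creep '[1,0,0,-0.1,0,1,0,0,-0.2,0,1,0,0,-0.3,0,1,0,0,-0.5,0,1,0,0,-0.5,0]'
python3 -m creep '[1,0,0,-0.8,0,1,0,0,-0.8,0,1,0,0,-0.6,0,1,0,0,-0.4,0,1,0,0,0,0]' 
python3 go.py .4949 -.2562 .007 1.513
python3 - <<'E'
from cell import r
import cv2
import numpy as np
a,d=r.read_camera("top");b,_=r.read_camera("side"); np.save("pics/top3.npy",d)
cv2.imwrite("pics/top3.png",a[:,:,::-1])
A=cv2.resize(a[260:310,340:440,::-1],(800,400)); 
B=cv2.resize(b[170:260,330:450,::-1],(533,400))
c=np.zeros((600,800,3),np.uint8);c[:300,:600]=cv2.resize(A,(600,300));c[300:,:400]=cv2.resize(B,(400,300))
cv2.imwrite("pics/c3.png",c)
E
```

```text
t: 4.28
position: [0.4962, -0.2554, 0.0078]
tcp_rot: [2.281, 2.161, -0.0]
contact_force: [-3.6, 0.1, 5.6]
width: 0.0204
gripper_force: 88.6
t: 4.7
position: [0.4963, -0.2551, 0.0239]
tcp_rot: [-2.28, -2.161, -0.0]
contact_force: [0.5, 0.3, -1.8]
width: 0.0205
gripper_force: 88.0
t: 5.12
position: [0.497, -0.2557, 0.051]
tcp_rot: [2.279, 2.159, 0.001]
contact_force: [0.0, -0.9, -2.4]
width: 0.0204
gripper_force: 88.0
t 5.1167 pos [ 0.497 -0.256  0.051] yaw 1.5166 tilt [ 0.002 -0.001] F [ 0.027 -0.861 -2.379] M [-0.036 -0.033 -0.033] w 0.020400839749957652 gf 87.975754737854
shift cm [-0.059 -0.217  4.402] spin 0.0036 q [ 0.662  0.593 -0.315  1.929  0.287  0.66   0.116]
```

View pics/c3.png

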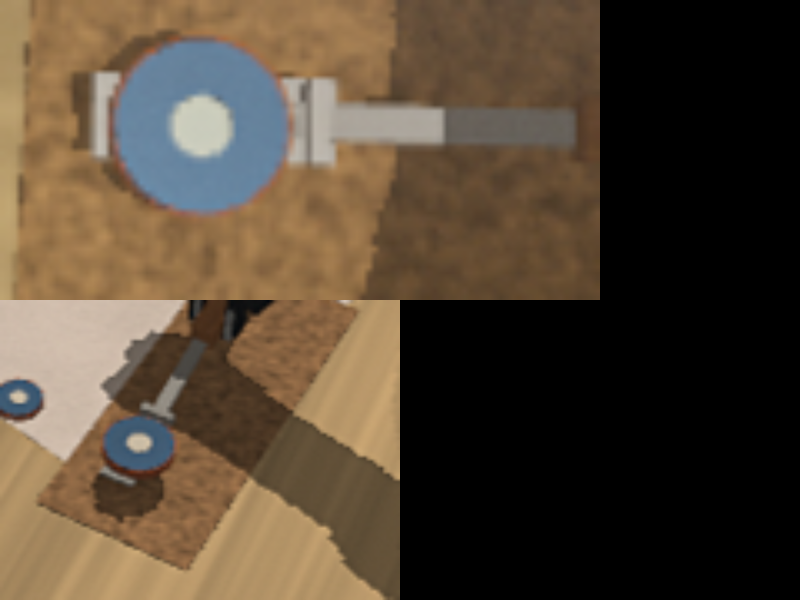

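Lifted level with the disc on the blade; disc centre at crop (202,126), i.e. pixel (373.2,280.6), heel front at about crop x 309.

```bash
cat > disc.py <<'E'
from h import *
import cv2,sys
def find(img,d,roi):
    x0,x1,y0,y1=roi; hsv=cv2.cvtColor(np.ascontiguousarray(img[y0:y1,x0:x1]),cv2.COLOR_RGB2HSV)
    m=cv2.inRange(hsv,(95,70,60),(120,255,255)); 
    c=max(cv2.findContours(m,cv2.RETR_EXTERNAL,cv2.CHAIN_APPROX_NONE)[0],key=cv2.contourArea)
    (cx,cy),s,_=cv2.fitEllipse(cv2.convexHull(c)); cx+=x0;cy+=y0
    mk=np.zeros(img.shape[:2],np.uint8); cv2.drawContours(mk,[c+[x0,y0]],-1,255,-1); mk=cv2.erode(mk,np.ones((3,3)))
    v,u=np.nonzero(mk*(d>0)); M=r.camera_model("top")
    P=(np.linalg.inv(M["K"])@np.vstack([u,v,np.ones(len(u))])*d[v,u]-M["t"][:,None]).T@M["R"]
    A=np.c_[P[:,:2]-P[:,:2].mean(0),np.ones(len(P))]; k=np.linalg.lstsq(A,P[:,2],rcond=None)[0]
    return cx,cy,s,k,len(u)
E
python3 - <<'E'
from disc import *
import cv2
np.set_printoptions(precision=4,suppress=True)
img=cv2.imread("pics/top3.png")[:,:,::-1]; d=np.load("pics/top3.npy")
cx,cy,s,k,n=find(img,d,(340,420,255,310)); print(cx,cy,s,"plane slopes,z",k,n)
D=ray("top",cx,cy,.0593); p=r.state()["position"]
print("disc",D,"rel tcp",D-p)
H=ray("top",340+309/6,260+124/6,.0593); print("heel",H,H-p)
T=ray("top",340+93/6,260+115/6,.05); print("tip",T-p)
for q in[(340+205/6,260+30/6)]:pass
a=1.5166; x=np.array([np.cos(a),np.sin(a)]);y=np.array([-x[1],x[0]])
for P in(D,H,T): print((P-p)[:2]@x,(P-p)[:2]@y)
# calibration check in side view
b,_=r.read_camera("side"); cv2.imwrite("pics/s4.png",b[:,:,::-1])
hsv=cv2.cvtColor(b,cv2.COLOR_RGB2HSV)[190:260,350:400];m=cv2.inRange(hsv,(95,70,60),(120,255,255))
c=max(cv2.findContours(m,cv2.RETR_EXTERNAL,cv2.CHAIN_APPROX_NONE)[0],key=cv2.contourArea)
(e,f),ss,_=cv2.fitEllipse(cv2.convexHull(c)); print("side px",e+350,f+190,ss,ray("side",e+350,f+190,.0593))
E
```

```text
373.0350570678711 280.6397399902344 (27.416366577148438, 28.1615047454834) plane slopes,z [-0.002  -0.0108  0.0588] 508
disc [ 0.5037 -0.102   0.0593] rel tcp [0.0074 0.1534 0.0094]
heel [ 0.5027 -0.1383  0.0593] [0.0064 0.1171 0.0094]
tip [0.0115 0.1869 0.0001]
0.1535506834182599 0.0008891478686264016
0.1172912010235813 -8.154828208239298e-05
0.18724619382956367 -0.0013786362676943365
side px 371.2305107116699 212.68298530578613 (15.446030616760254, 20.17685317993164) [ 0.5008 -0.1004  0.0593]
```

```bash

python3 -m creep '[1,0.2,0,-0.2,0,1,0.5,0,-0.4,0,1,0.8,0,-0.5,0,1,1,0,-0.5,0,1,1.2,0,-0.4,0]'>/dev/null
python3 -m creep '[1,1.2,0,-0.2,0.0075,1,1.2,0,-0.2,0.0075,1,1.2,0,0,0.0075,1,1.2,0,0,0.0075,1,1.2,0,0,0.0075]'>/dev/null
python3 -m creep '[1,1.2,0,0,0.0075,1,1.2,0,0,0.0075,1,1.2,0,0,0.0075,1,1.2,0,0,0.0075,1,1.2,0,0,0.0075]'>/dev/null
python3 -m creep '[1,1,0,0,0,1,0.8,0,0,0,1,0.5,0,0,0,1,0.2,0,0,0,1,0,0,0,0]'
python3 go.py .5145 -.0257 .075 1.442
```

```text
t: 6.93
position: [0.512, -0.0736, 0.0737]
tcp_rot: [2.359, 2.074, -0.0]
contact_force: [-0.4, -0.5, -2.3]
width: 0.0208
gripper_force: 87.9
t 6.9333 pos [ 0.512 -0.074  0.074] yaw 1.4425 tilt [-0. -0.] F [-0.391 -0.505 -2.324] M [-0.051  0.031 -0.014] w 0.020809633199716397 gf 87.94121146202087
shift cm [ 4.786 -0.369 -0.129] spin 0.0005 q [ 0.346  0.505 -0.33   2.019  0.259  0.657 -0.28 ]
```

```bash

python3 -m creep '[1,0.3,0,0,0,1,0.6,-0.1,0,0,1,0.8,-0.1,0,0,1,0.8,-0.1,0,0,1,0.8,-0.05,0,0]'>/dev/null
python3 -m creep '[1,0.7,0,0,0,1,0.5,0,0,0,1,0.3,0,0,0,1,0,0,0,0,1,0,0,0,0]'>/dev/null
python3 go.py .5145 -.0257 .075 1.442
cat > look.py <<'E'
from disc import *
import sys
np.set_printoptions(precision=4,suppress=True)
ztop=float(sys.argv[1]); img,d=r.read_camera("top"); n=sys.argv[2]
cx,cy,s,k,m=find(img,d,(185,300,225,310)); D=ray("top",cx,cy,ztop)
O=np.array([.542,.194]);x=np.array([np.cos(1.442),np.sin(1.442)]);y=np.array([-x[1],x[0]])
print("disc px",cx,cy,s,"plane",k,m,"world",D,"setter xy mm",1000*np.array([(D[:2]-O)@x,(D[:2]-O)@y]))
a=cv2.resize(img[225:310,185:300,::-1],(800,591),interpolation=cv2.INTER_CUBIC); cv2.imwrite("pics/%s.png"%n,a)
E
python3 look.py .0833 l1
```

```text
t 7.7667 pos [ 0.515 -0.026  0.074] yaw 1.442 tilt [-0. -0.] F [-0.502 -1.157 -2.344] M [-0.077  0.045 -0.025] w 0.02056394022442304 gf 87.95799493789673
shift cm [ 0.029 -0.026 -0.139] spin -0.0 q [ 0.257  0.503 -0.333  2.024  0.262  0.655 -0.376]
disc px 254.85042572021484 268.1826705932617 (28.285602569580078, 28.552711486816406) plane [0.0098 0.0072 0.0814] 533 world [0.5327 0.1264 0.0833] setter xy mm [-68.2632   0.5772]
```

View pics/l1.png

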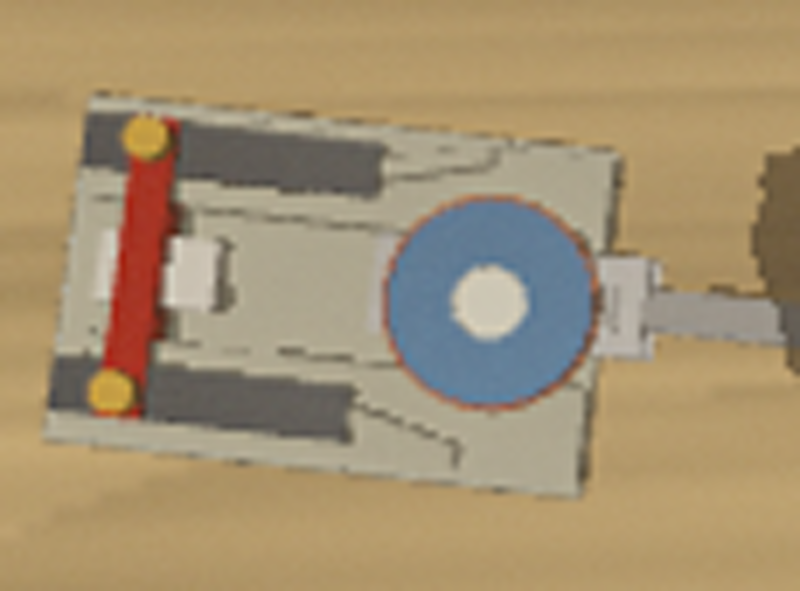

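Picture: the disc (490,302) sits centred over the front of the rails, blade tip between the rails, clear of the lips. Measured setter frame (-68, 0.6). Lower it.

```bash

python3 -m creep '[1,0,0,0.2,0,1,0,0,0.5,0,1,0,0,0.6,0,1,0,0,0.6,0,1,0,0,0.5,0]'>/dev/null
python3 -m creep '[1,0,0,0.4,0,1,0,0,0.3,0,1,0,0,0.2,0,1,0,0,0.1,0,1,0,0,0,0]'
python3 go.py .5145 -.0257 .0307 1.442
```

```text
t: 8.65
position: [0.5147, -0.0259, 0.0395]
tcp_rot: [-2.36, -2.074, 0.0]
contact_force: [0.0, 0.3, -2.0]
width: 0.0206
gripper_force: 88.0
t 8.65 pos [ 0.515 -0.026  0.039] yaw 1.4418 tilt [-0.  0.] F [ 0.017  0.258 -2.005] M [-0.014  0.054 -0.004] w 0.020624980272856103 gf 87.97314405441284
shift cm [ 0.02  -0.02   0.878] spin -0.0002 q [ 0.234  0.561 -0.306  2.035  0.294  0.587 -0.403]
```

```bash

python3 -m creep '[1,0,0,0.15,0,1,0,0,0.15,0,1,0,0,0.15,0,1,0,0,0.1,0,1,0,0,0.1,0]'
python3 -m creep '[1,0,0,0.1,0,1,0,0,0.1,0,1,0,0,0.03,0,1,0,0,0,0,1,0,0,0,0]'
python3 go.py .5145 -.0257 .0307 1.442
python3 look.py .043 l2
```

```text
t: 9.07
position: [0.5148, -0.026, 0.0331]
tcp_rot: [2.36, 2.073, 0.0]
contact_force: [-0.6, -0.9, -1.3]
width: 0.0203
gripper_force: 88.0
t: 9.48
position: [0.5147, -0.026, 0.0308]
tcp_rot: [-2.36, -2.074, 0.0]
contact_force: [-0.4, 0.3, -1.7]
width: 0.0206
gripper_force: 88.0
t 9.4833 pos [ 0.515 -0.026  0.031] yaw 1.4417 tilt [-0. -0.] F [-0.434  0.302 -1.733] M [-0.045  0.018  0.032] w 0.020568748262494736 gf 87.97824740409851
shift cm [ 0.026 -0.023  0.014] spin -0.0003 q [ 0.228  0.576 -0.299  2.037  0.302  0.57  -0.41 ]
disc px 257.1344909667969 269.10293197631836 (27.242080688476562, 27.45067596435547) plane [-0.0064  0.0065  0.0428] 490 world [0.5332 0.1264 0.043 ] setter xy mm [-68.1503   0.0952]
```

```bash

python3 -m creep '[1,0.2,0,0,0,1,0.3,0,0,0,1,0.3,0,0,0,1,0.4,0,0,0,1,0.4,0,0,0]'
python3 -m creep '[1,0.4,0,0,0,1,0.4,0,0,0,1,0.4,0,0,0,1,0.4,0,0,0,1,0.4,0,0,0]'
python3 -m creep '[1,0.3,0,0,0,1,0.3,0,0,0,1,0.2,0,0,0,1,0.1,0,0,0,1,0,0,0,0]'
python3 go.py .5217 .0306 .0307 1.442
python3 look.py .043 l3
```

```text
t: 9.95
position: [0.5169, -0.0097, 0.0309]
tcp_rot: [2.36, 2.074, 0.0]
contact_force: [0.2, -0.7, -1.9]
width: 0.0203
gripper_force: 88.0
t: 10.37
position: [0.5194, 0.0102, 0.0309]
tcp_rot: [2.36, 2.074, -0.0]
contact_force: [-0.7, -0.2, -2.9]
width: 0.0207
gripper_force: 88.0
t: 10.78
position: [0.5205, 0.0189, 0.0309]
tcp_rot: [-2.36, -2.074, -0.0]
contact_force: [0.1, -0.3, -2.1]
width: 0.0204
gripper_force: 88.0
t 10.7833 pos [0.521 0.019 0.031] yaw 1.442 tilt [0. 0.] F [ 0.082 -0.348 -2.143] M [ 0.03 -0.02  0.01] w 0.020389404946958553 gf 87.97199606895447
shift cm [ 1.175 -0.034  0.016] spin -0.0 q [ 0.139  0.582 -0.297  2.024  0.3    0.576 -0.493]
disc px 236.9913558959961 267.2809181213379 (26.94524383544922, 27.5498104095459) plane [ 0.0068 -0.0051  0.0427] 483 world [0.5378 0.1665 0.043 ] setter xy mm [-27.8285   0.6126]
```

View pics/l3.png

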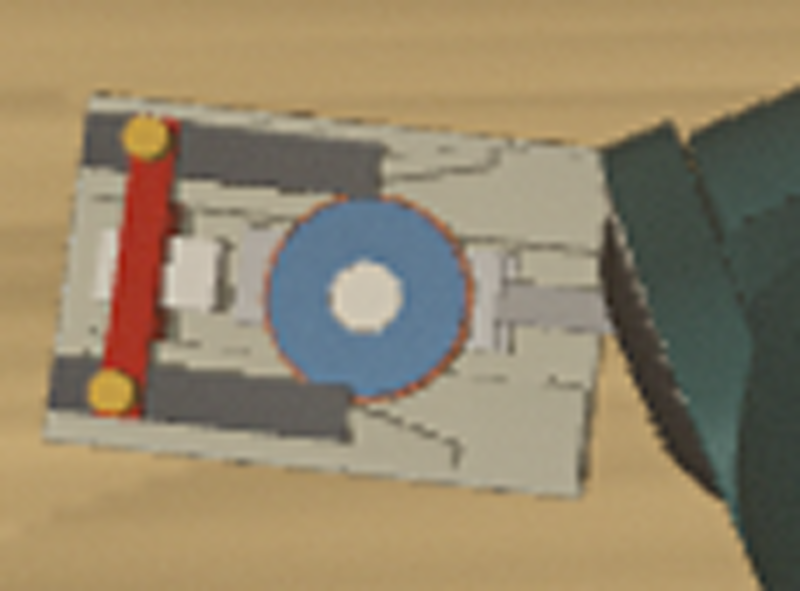

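Picture: the disc (367,297) is partly under the lips, rim at 266, buffer front at about 219, so roughly 13 mm remain. Approach slowly.

```bash

f(){ grep -E 'position|contact' | tr '\n' ' '; echo; }
python3 -m creep '[1,0.15,0,0,0,1,0.2,0,0,0,1,0.2,0,0,0,1,0.15,0,0,0,1,0.1,0,0,0]'|f
python3 -m creep '[1,0.06,0,0,0,1,0.04,0,0,0]'|f
python3 -m creep '[1,0.04,0,0,0]'|f
python3 -m creep '[1,0.03,0,0,0]'|f
python3 -m creep '[1,0.03,0,0,0]'|f
```

```text
position: [0.5216, 0.0269, 0.0309] contact_force: [-0.2, -0.7, -2.1] 
position: [0.5216, 0.0277, 0.0308] contact_force: [-0.6, 0.7, -2.2] 
position: [0.5217, 0.0279, 0.0308] contact_force: [0.4, -0.2, -2.4] 
position: [0.5217, 0.0282, 0.0308] contact_force: [-0.7, -0.8, -1.9] 
position: [0.5218, 0.0285, 0.0309] contact_force: [-1.0, -0.1, -2.9]
```

```bash
cat > ok.py <<'E'
import sys
from cell import r
s=r.state();F=s["contact_force"];a=F[0]*.128+F[1]*.992;print(s["t"],round(s["position"][1],5),"axial",round(a,2),"Fz",round(F[2],2)); sys.exit(a<-3)
E
python3 -m creep '[1,0.04,0,0,0]'>/dev/null; python3 ok.py &&
python3 -m creep '[1,0.04,0,0,0]'>/dev/null; python3 ok.py &&
python3 -m creep '[1,0.04,0,0,0]'>/dev/null && python3 ok.py &&
python3 -m creep '[1,0.04,0,0,0]'>/dev/null && python3 ok.py &&
python3 -m creep '[1,0.04,0,0,0]'>/dev/null && python3 ok.py &&
python3 -m creep '[1,0.04,0,0,0]'>/dev/null && python3 ok.py &&
python3 -m creep '[1,0.03,0,0,0]'>/dev/null && python3 ok.py &&
python3 -m creep '[1,0.03,0,0,0]'>/dev/null && python3 ok.py &&
python3 -m creep '[1,0.03,0,0,0]'>/dev/null && python3 ok.py &&
python3 -m creep '[1,0.03,0,0,0]'>/dev/null && python3 ok.py &&
python3 -m creep '[1,0.03,0,0,0]'>/dev/null && python3 ok.py &&
python3 -m creep '[1,0.03,0,0,0]'>/dev/null && python3 ok.py
```

```text
11.75 0.02882 axial 0.03 Fz -1.61
11.75 0.02882 axial 0.03 Fz -1.61False
False
```

```bash
sed -i 's/sys.exit(a<-3)/sys.exit(int(a<-3))/' ok.py
python3 -m creep '[1,0.04,0,0,0]'>/dev/null && python3 ok.py &&
python3 -m creep '[1,0.04,0,0,0]'>/dev/null && python3 ok.py &&
python3 -m creep '[1,0.04,0,0,0]'>/dev/null && python3 ok.py &&
python3 -m creep '[1,0.04,0,0,0]'>/dev/null && python3 ok.py &&
python3 -m creep '[1,0.04,0,0,0]'>/dev/null && python3 ok.py &&
python3 -m creep '[1,0.03,0,0,0]'>/dev/null && python3 ok.py &&
python3 -m creep '[1,0.03,0,0,0]'>/dev/null && python3 ok.py &&
python3 -m creep '[1,0.03,0,0,0]'>/dev/null && python3 ok.py &&
python3 -m creep '[1,0.03,0,0,0]'>/dev/null && python3 ok.py &&
python3 -m creep '[1,0.03,0,0,0]'>/dev/null && python3 ok.py &&
python3 -m creep '[1,0.03,0,0,0]'>/dev/null && python3 ok.py
```

```text
11.8333 0.02933 axial -0.28 Fz -1.62
11.9167 0.02976 axial -0.73 Fz -2.57
12.0 0.03017 axial 0.3 Fz -2.79
12.0833 0.03058 axial -1.15 Fz -2.05
12.1667 0.03099 axial 0.39 Fz -2.09
12.25 0.03128 axial -0.97 Fz -0.92
12.3333 0.03156 axial -0.59 Fz -3.31
12.4167 0.03184 axial -0.1 Fz -2.01
12.5 0.03212 axial -0.48 Fz -2.1
12.5833 0.03231 axial -0.68 Fz -2.23
12.6667 0.03229 axial -1.72 Fz -1.17
```

```bash

python3 -m creep '[1,0.03,0,0,0]'>/dev/null && python3 ok.py &&
python3 -m creep '[1,0.03,0,0,0]'>/dev/null && python3 ok.py &&
python3 -m creep '[1,0.03,0,0,0]'>/dev/null && python3 ok.py &&
python3 -m creep '[1,0.03,0,0,0]'>/dev/null && python3 ok.py
```

```text
12.75 0.0324 axial -2.92 Fz -2.74
12.8333 0.03244 axial -2.9 Fz -0.67
12.9167 0.03249 axial -5.7 Fz -0.92
```

```bash

python3 -m creep '[1,0.03,0,0,0]'>/dev/null; python3 ok.py
python3 -m creep '[1,0,0,0,0]'>/dev/null; python3 ok.py
python3 -m creep '[1,0.02,0,0,0]'>/dev/null; python3 ok.py
python3 -m creep '[1,0,0,0,0]'>/dev/null; python3 ok.py
```

```text
13.0 0.03251 axial -6.18 Fz -0.79
13.0833 0.0325 axial -4.71 Fz -0.26
13.1667 0.03249 axial -6.64 Fz -0.81
13.25 0.03249 axial -5.34 Fz -1.44
```

```bash

python3 -m creep '[1,0.03,0,0,0]'>/dev/null; python3 ok.py
python3 -m creep '[1,0.03,0,0,0]'>/dev/null; python3 ok.py
python3 -m creep '[1,0,0,0,0]'>/dev/null; python3 ok.py
python3 -m creep '[1,0,0,0,0]'>/dev/null; python3 ok.py
python3 -m creep '[1,0,0,0,0]'>/dev/null; python3 ok.py
```

```text
13.3333 0.03252 axial -7.64 Fz -0.92
13.4167 0.03257 axial -7.79 Fz 0.54
13.5 0.03256 axial -7.72 Fz -0.42
13.5833 0.03253 axial -7.37 Fz -0.7
13.6667 0.03254 axial -7.03 Fz -0.95
```

```bash

python3 -m creep '[1,0.03,0,0,0,1,0,0,0,0,1,0,0,0,0]'>/dev/null; python3 ok.py
python3 -m creep '[1,0,0,0,0,1,0,0,0,0,1,0,0,0,0]'>/dev/null; python3 ok.py
python3 -m creep '[1,0,0,0,0,1,0,0,0,0,1,0,0,0,0]'>/dev/null; python3 ok.py
python3 -m creep '[1,0,0,0,0,1,0,0,0,0,1,0,0,0,0]'>/dev/null; python3 ok.py
python3 -m creep '[1,0,0,0,0,1,0,0,0,0,1,0,0,0,0]'>/dev/null; python3 ok.py
python3 go.py .5 0 .03 1.442; python3 look.py .043 l4
```

```text
13.9167 0.03257 axial -7.95 Fz 0.28
14.1667 0.03259 axial -7.86 Fz -0.28
14.4167 0.03255 axial -7.18 Fz -1.19
14.6667 0.03258 axial -7.69 Fz -1.12
14.9167 0.03257 axial -8.83 Fz -0.04
t 14.9167 pos [0.522 0.033 0.031] yaw 1.44 tilt [-0.001 -0.003] F [-0.818 -8.8   -0.038] M [-1.44   0.249  0.052] w 0.020455982669304616 gf 88.14270257949829
shift cm [-3.517 -1.772  0.089] spin -0.002 q [ 0.109  0.585 -0.294  2.018  0.3    0.582 -0.522]
disc px 230.46072387695312 266.46070098876953 (26.963266372680664, 27.23896026611328) plane [-0.0023 -0.0029  0.0428] 478 world [0.5398 0.1795 0.043 ] setter xy mm [-14.7005   0.3258]
```

View pics/l4.png

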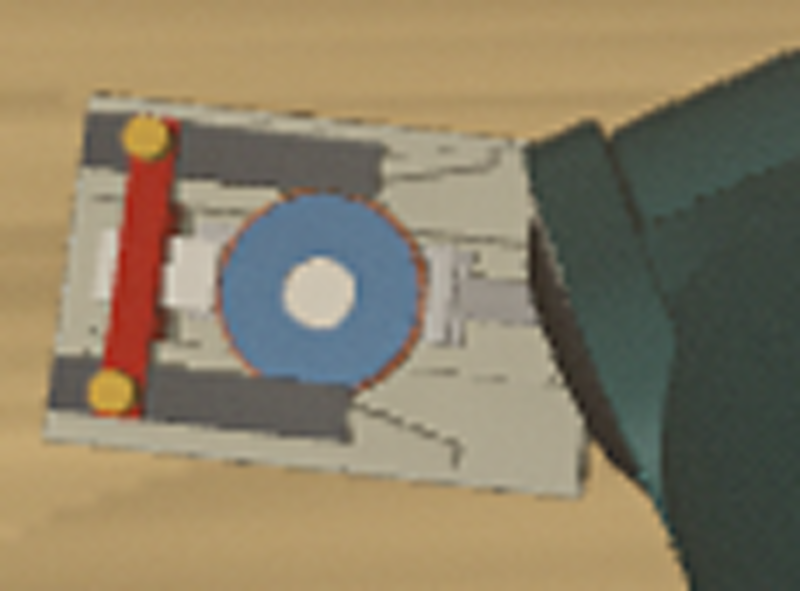

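Picture: disc (319,292) sits flush against the buffer (rim at 219) under the lips, setter x -14.7, flat, and was held at about 8 N for over a second. Withdraw straight back.

```bash

python3 -m creep '[1,-0.05,0,0,0,1,-0.05,0,0,0,1,-0.1,0,0,0,1,-0.15,0,0,0,1,-0.2,0,0,0]'|grep contact
python3 go.py .5004 -.133 .0307 1.442
python3 -m creep '[1,-0.3,0,0,0,1,-0.3,0,0,0,1,-0.3,0,0,0,1,-0.3,0,0,0,1,-0.3,0,0,0]'|grep contact
python3 look.py .043 l5;python3 go.py .5004 -.133 .0307 1.442
```

```text
contact_force: [0.3, 0.1, -2.2]
t 15.3833 pos [0.522 0.031 0.031] yaw 1.4426 tilt [0.001 0.001] F [ 0.319  0.103 -2.225] M [0.071 0.032 0.029] w 0.020713354884130834 gf 87.93832182884216
shift cm [-16.506  -0.071   0.003] spin 0.0006 q [ 0.118  0.584 -0.298  2.02   0.298  0.578 -0.512]
contact_force: [0.6, -0.3, -2.2]
disc px 230.5075225830078 266.49895095825195 (26.854158401489258, 27.234025955200195) plane [0.     0.0003 0.0429] 477 world [0.5397 0.1794 0.043 ] setter xy mm [-14.8024   0.392 ]
t 15.85 pos [0.52  0.014 0.031] yaw 1.4408 tilt [-0.    -0.001] F [-0.809 -2.189 -2.646] M [-0.058  0.009  0.036] w 0.021049647177532865 gf 87.93570041656494
shift cm [-14.783  -0.024   0.017] spin -0.0012 q [ 0.149  0.581 -0.296  2.026  0.3    0.576 -0.485]
```

```bash

python3 -m creep '[1,-0.5,0,0,0,1,-0.7,0,0,0,1,-0.8,0,0,0,1,-0.8,0,0,0,1,-0.8,0,0,0]'|grep contact
python3 -m creep '[1,-0.8,0,0,0,1,-0.8,0,0,0,1,-0.8,0,0,0,1,-0.8,0,0,0,1,-0.8,0,0,0]'|grep contact
python3 -m creep '[1,-1,0,0,0,1,-1,0,0,0,1,-1,0,0,0,1,-1,0,0,0,1,-1,0,0,0]'|grep contact
python3 -m creep '[1,-0.8,0,0,0,1,-0.5,0,0,0,1,0,0,0,0]'|grep contact
python3 look.py .043 l6;python3 go.py .4962 -.2554 .06 1.5166
```

```text
contact_force: [0.6, 0.1, -1.9]
contact_force: [0.2, 0.6, -0.8]
contact_force: [0.6, 0.2, -1.3]
contact_force: [-1.3, -0.0, -1.4]
disc px 230.46846771240234 266.5142822265625 (26.873069763183594, 27.14387321472168) plane [-0.017  -0.0101  0.0428] 477 world [0.5397 0.1794 0.043 ] setter xy mm [-14.7287   0.4303]
t 17.4 pos [ 0.502 -0.124  0.031] yaw 1.4406 tilt [ 0. -0.] F [-0.576  0.339 -3.198] M [ 0.018 -0.008 -0.029] w 0.020961961143636722 gf 87.93638706207275
shift cm [-13.129   1.132  -2.916] spin -0.076 q [ 0.421  0.578 -0.302  2.033  0.305  0.572 -0.222]
```

```bash

python3 -m creep '[1,-0.5,0,-0.5,0,1,-1,0,-1,0,1,-1.5,0,-1,0,1,-1.5,0,-0.4,-0.019,1,-1.5,0,0,-0.019]'>/dev/null
python3 -m creep '[1,-1.5,0,0,-0.019,1,-1.5,0,0,-0.019,1,-1.5,0,0,0,1,-1.3,0,0,0,1,-0.8,0,0,0]'>/dev/null
python3 -m creep '[1,-0.4,0,0,0,1,0,0,0,0,1,0,0,0,0]'>/dev/null
python3 go.py .4962 -.2554 .0077 1.5166
```

```text
t 18.4833 pos [ 0.49  -0.252  0.06 ] yaw 1.5183 tilt [-0.     0.001] F [ 1.173  1.081 -2.572] M [0.034 0.005 0.014] w 0.020966956108947 gf 88.08295726776123
shift cm [-0.332  0.623  5.213] spin 0.0017 q [ 0.681  0.574 -0.339  1.943  0.293  0.673  0.11 ]
```

```bash

python3 -m creep '[1,-0.1,0.2,0.5,0,1,-0.1,0.2,0.8,0,1,-0.1,0.2,1,0,1,0,0,1,0,1,0,0,0.7,0]'|grep contact
python3 -m creep '[1,0,0,0.4,0,1,0,0,0.2,0,1,0,0,0,0]'|grep contact
python3 go.py .4962 -.2554 .0077 1.5166
```

```text
contact_force: [-0.5, 0.1, -1.8]
contact_force: [-0.5, 0.1, -2.4]
t 19.15 pos [ 0.496 -0.256  0.013] yaw 1.5179 tilt [-0.001  0.001] F [-0.49   0.105 -2.351] M [-0.037  0.017  0.02 ] w 0.020588963661385927 gf 88.08032155036926
shift cm [0.021 0.064 0.545] spin 0.0013 q [ 0.653  0.657 -0.303  1.937  0.33   0.597  0.082]
```

```bash

python3 -m creep '[1,0,0,0.15,0,1,0,0,0.15,0,1,0,0,0.1,0]'|grep -E 'posi|contact'
python3 -m creep '[1,0,0,0.05,0,1,0,0,0,0]'|grep -E 'posi|contact'
python3 -m creep '[1,0,0,0.05,0,1,0,0,0,0]'|grep -E 'posi|contact'
python3 -m creep '[1,0,0,0.03,0,1,0,0,0,0]'|grep -E 'posi|contact'
```

```text
position: [0.4961, -0.2561, 0.0101]
contact_force: [0.1, 0.1, -2.4]
position: [0.4959, -0.2559, 0.0095]
contact_force: [0.1, -0.0, -2.4]
position: [0.4959, -0.2559, 0.0089]
contact_force: [-0.4, -0.3, -2.5]
position: [0.4959, -0.2559, 0.0086]
contact_force: [-0.7, 0.6, -2.3]
```

```bash

python3 -m creep '[1,0,0,0.04,0,1,0,0,0,0]'|grep -E 'posi|contact'
python3 -m creep '[1,0,0,0.04,0,1,0,0,0,0]'|grep -E 'posi|contact'
python3 -m creep '[1,0,0,0.03,0,1,0,0,0,0]'|grep -E 'posi|contact'
```

```text
position: [0.4959, -0.2559, 0.0081]
contact_force: [0.8, -0.2, -2.0]
position: [0.496, -0.2559, 0.0079]
contact_force: [-0.2, 0.3, -0.4]
position: [0.496, -0.2559, 0.0078]
contact_force: [-1.9, 0.8, 4.4]
```

```bash

python3 -m creep '[1,0,0,0,0,1,0,0,0,0]' 25 |grep -E 'contact|grip'
python3 -m creep '[0.6,0,0,0,0,0.4,0,0,0,0,0.2,0,0,0,0,0,0,0,0,0,0,0,0,0,0]'|grep -E 'posi|contact|width'
python3 -m creep '[0,0,0,0,0,0,0,0,0,0]'|grep -E 'posi|width'
python3 -m creep '[0,0,0,-0.5,0,0,0,0,-1,0,0,0,0,-2,0,0,0,0,-3,0,0,0,0,-3,0]'>/dev/null
python3 -m creep '[0,-2,0,-2,0,0,-3,0,-1,0,0,-3,0,0,0,0,-3,0,0,0,0,-3,0,0,0]'>/dev/null
python3 -m creep '[0,-3,0,0,0,0,-3,0,0,0,0,-3,0,0,0,0,0,0,0,0,0,0,0,0,0]'|grep -E 'posi|width'
python3 look.py .043 l7
python3 - <<'E'
from cell import r
import cv2,numpy as np
a,_=r.read_camera("top"); b=cv2.resize(a[225:335,180:520,::-1],(800,259),interpolation=cv2.INTER_CUBIC)
s,_=r.read_camera("side"); s=cv2.resize(s[140:380,220:460,::-1],(330,330))
c=np.zeros((600,800,3),np.uint8);c[:259]=b;c[265:595,:330]=s
cv2.imwrite("pics/fin.png",c)
E
```

```text
contact_force: [-2.0, 1.4, 5.5]
gripper_force: 88.8
position: [0.496, -0.2559, 0.0074]
contact_force: [-0.2, 0.5, 0.3]
width: 0.0795
position: [0.4959, -0.2559, 0.0074]
width: 0.0854
position: [0.4825, -0.4877, 0.133]
width: 0.0853
disc px 230.5075225830078 266.49895095825195 (26.854158401489258, 27.234025955200195) plane [-0.0049 -0.0014  0.0428] 477 world [0.5397 0.1794 0.043 ] setter xy mm [-14.8024   0.392 ]
```

View pics/fin.png

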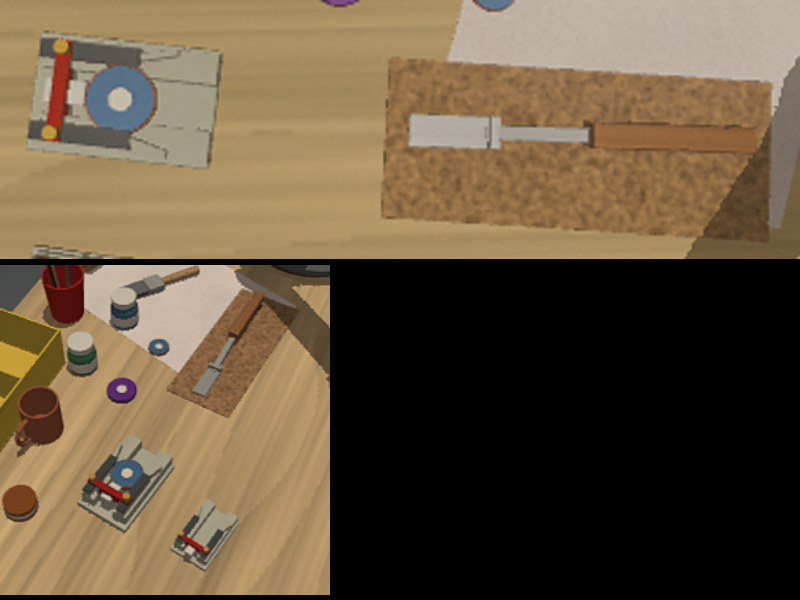

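The picture shows the disc (120,98) flat against the buffer under the lips. The paddle lies lengthwise on the mat (blade 410 to handle end 757, mat 385 to 770), and everything else is where it was.

```bash
python3 -c "
from cell import r
print(r.close_job())"
```

```text
the job is handed in; nothing more can be done
None
```

The job is handed in at about 22 s of the 72 s allowed: the disc lies flat under the lips against the buffer after about 8 N (highest reading 8.8 N) for just over a second, and the paddle is back lengthwise on its mat with nothing else disturbed.

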